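# Index the filter turret and start the reading

## Task

On the filter reader, push the tabs on the rim of the turret to turn it until the one square filter sits centred under the open ring of the reading head, then press the button on the small console fully down and let it come up again. Only push with the fingertips: do not touch the filters, do not lift the turret off its seat, do not press the button before the square filter is in place, and leave everything else on the bench where it is. Finish with the hand clear of everything.

Things in the scene. Friction and masses are not known exactly. Their poses are not given: they have to be found in the camera images.
- reader: The filter reader: white box fixed to the bench, 280 x 280 mm, pale deck 70 mm above the bench. Origin at the centre of its underside, z up, x towards the reading head. The turret on its deck has its vertical axis at x = -10 mm, y = 0. The head's column stands at x = 109 to 135 mm, y = -30 to 30 mm, 146 mm high above the bench; an arm 30 mm wide carries the ring.
- head_ring (a point): The reading head's fixed flat ring: the centre of its underside, 122 mm above the bench, 56 mm from the turret's axis on the reader's +x side. The ring's hole is 48 mm across, its outside about 64 mm, its top 136 mm above the bench; the filters and the tabs pass beneath it.
- turret_axis (a point): Point on the turret's vertical axis, level with the disc's upper face. The turret is a plain metal disc of radius 82 mm, 76 to 90 mm above the bench, with six equal upright tabs on its rim and six filters lying on it.
- tab_point (a point): Middle of one of the six equal grey tabs, 95 mm above the bench, 95 mm from the axis: the tab 30 degrees counterclockwise (from above) from the square filter. The tabs are fins 60 degrees apart, midway between filters; each runs radially from 72 to 106 mm from the axis, is 8 mm thick and 76 to 114 mm above the bench. Beyond the disc's rim there is only the deck below.
- square_filter (a point): Centre of the square filter's top, 98 mm above the bench; it turns with the turret.
- turret (a joint): Angle of the turret (rad), counterclockwise seen from above. 0: the square filter lies on the reader's -x side, opposite the reading head; at +pi or -pi it is under the ring. It turns without end either way, has no clicks, stays where it is left, and needs about 2 to 3 N on a tab.
- spindle (a joint): How far the turret has been lifted off its seat (m), 0 when seated; it lifts up to 30 mm and drops back by its weight.
- filters: The six filters (one square, 38 mm wide; five round, 31 mm across; all black frames with glass) fixed on the turret 60 degrees apart, centres 56 mm from its axis, tops 98 mm above the bench. Origin on the turret's axis 76 mm above the bench, turning with the turret; its -x side carries the square filter. Not to be touched.
- console: Small white console 90 x 90 mm, 34 mm high, fixed to the bench left or right of the reader; origin at the centre of its underside. The button is in the middle of its top.
- read_button_top (a point): Centre of the top of the button's cap, a grey disc 34 mm across standing up from a grey housing, 56 mm above the bench when up.
- read_button (a joint): How far the button is pressed (m): 0 up, 0.006 fully down at about 5 N; a spring brings it back.
- tip_box: Loose blue pipette-tip box with a clear lid, 120 x 82 x 67 mm, on the other side of the reader from the console; origin under its centre. Leave alone.
- vial: Loose small amber vial, 22 mm across, 44 mm high, standing on the reader's deck at the corner on the robot's side and +y, 145 to 162 mm from the turret's axis; origin under its centre. Leave alone.
- spare_filter: Loose spare round filter, 31 mm across, 10 mm high, lying on the deck at the corner on the +x, -y side; origin under its centre. Leave alone.
- bottle: Loose bottle, 58 mm across, 110 mm high, beside the reader; origin under its centre. Leave alone.
- beaker: Loose glass beaker, 68 mm across, 80 mm high, beside the reader; origin under its centre. Leave alone.
- jar: Loose white jar, 56 mm across, 65 mm high, in front near the robot; origin under its centre. Leave alone.
- timer: Loose white timer, 50 x 65 x 20 mm, in front near the robot; origin under its centre. Leave alone.
Not all that is in view belongs to the job. What is shaped like the console but orange or pink is not meant.

How it is judged:
By the outcome, as a careful person would: the job done as asked, in the order asked, and still so for the second after the job is handed in, with the robot touching nothing.
It also fails if it takes over 72 s, if anything falls off the work surface, if the arm or the gripper's body presses on something with over 40 N, if the wrist force passes 120 N, or if a joint passes its speed limit or range.

## Robot

A 6-joint arm with a two-finger parallel gripper is mounted at the origin on the work surface. World frame = base frame: x ahead of the robot, y to its left, z up, the work surface at z = 0. Lengths are in m, angles in degrees, forces in N, time in s.
With the tool pointing down it reaches from about 0.325 to 0.775 m from the base axis. Payload 5.5 kg.
Tool frame: the origin (TCP) lies midway between the tips of the shut fingers; the grasp point (between the pads) lies 19 mm behind it; z points along the fingers, y is the line along which they close (so a half turn about z gives the same grasp; the last joint's range is limited). The gripper opens to 88 mm and grips with 3 to 60 N. Pads are 20 mm wide; open, the fingers measure 115 mm over their backs; the gripper's body (75 mm by 178 mm) begins 61 mm behind the grasp point.
Start: joints at [-71.66, 5.22, 70.514, -0, 104.267, -3.249], TCP at [0.221, -0.558, 0.223] pointing down, gripper open.
Joint ranges: [-164.24, 164.24], [-49.07, 125.15], [9.68, 141.18], [-86.29, 266.29], [3.28, 154.24], [-151.56, 151.56]. Speed limits (degrees/s): [147.25, 147.25, 172.46, 180, 180, 180].

## Interface

Orientations are given as a 3x3 rotation matrix whose columns are the frame's x, y, z axes.
In Python, from cell import bot gives the robot as it stands.
- The arm moves only by the tool arm_command, never from a script. Its argument "moves" is a list of rows, each a list of 3 entries, a list of its own where there are three numbers: the turn, a rotation vector about the tool's x, y, z in degrees, then the shift along the tool's x, y, z in m, then the closure, from 0 (fully open) to 1 (shut). A call has 1 to 8 rows; each row shifts and turns the commanded pose from where the row before left it, along the tool's axes as they then stand; what a row does not reach is not made up. A row lasts 1/10 s, in which the tool goes at most 50 mm and 8.59 degrees, less where a joint would pass 70% of its speed; a pose out of reach is approached as far as the arm can. A call with a gripper value outside its range is refused whole. The fingers move at their own pace and stop on an object; "force" is the grip in N (left out, the last holds). Time passes only in rows, so rows that do not move let the fingers close. It gives the time, the measured TCP pose, the force, the opening and the grip force at its end, in the units of the state.
- bot.get_state(): the state, without advancing time (a new reading comes with each control period).
- bot.read_camera(name): name is "scene" or "side" or "wrist"; returns a dict with "frame" (400x640x3 uint8, blue, green, red), "fx", "fy", "cx", "cy" (pixels), "R" (3x3) and "t" (3): a world point X has camera coordinates R X + t; the wrist camera has in their place "tool_from_camera" (4x4, takes a point from camera to tool coordinates, whose origin is the TCP and whose axes are the flange's). Camera axes: x right, y down, z forward; pixel columns grow to the right and rows downward; lengths in m; the calibration is good to about 2 mm. A picture is of the moment at which its call begins: read the wrist's pose just before it. There is no depth.
- bot.job_done(): hands the job in; it is judged then, once.
Trained networks look in the newest picture that a camera, given by its name, has taken for a name from the list of things; names that differ only in an ending like _2 or _b are one class to them, and where a whole thing is asked for, a point or a joint stands for the part that bears it (a point fixed in the world has none). Each returns a list of dicts, best first, with "conf" (0 to 1); they miss things now and then, are a little off and sometimes report something else, mostly with a low value. They report only what shows in the picture. A call takes as long as a camera call. They do not tell look-alikes from the thing itself.
- bot.look_for(camera, name): "centre" ([x, y, z] in m, in world coordinates, good to about 4 mm: the middle of the surface that is visible of it).
The state is a dict: "time_s": time; "q": joint angles; "joint_vel": joint speeds; "effort": joint torques, N m; "eef_pos": TCP position; "tcp_rot": TCP orientation; "wrist_force": force on the tool from outside, world axes, zero at the start; "torque": the same for the moment, N m; "gripper_width": opening from 0.0 (shut) to 1.0 (fully open); "grasp_force": force on a finger pad.
Only numpy, scipy, OpenCV 4.12 (cv2) and the standard library are available. Lean on these libraries where they do the work, as an engineer would, in place of code of your own. Each camera call takes 0.05 s, during which the arm holds its last target. There are 200 camera calls.

## Working session

There is one attempt and no reset: what is moved stays moved. The work goes in short steps, Python scripts to look and compute and a tool call to move; the robot and the scene stay as the last step left them, time stands still between calls to the robot, and variables do not carry over. Pictures are saved under pics/ and viewed, at most 10 in all, crops included, and the job is handed in when it is done.

Besides the shell and the picture viewer there is one more tool, called by a JSON object that holds its "op" and its "data". arm_command: Moves the arm, as the interface text tells. Its arguments: {"type":"object","properties":{"moves":{"type":"array"},"force":{"type":"number"}},"required":["moves"]}

```bash
mkdir -p pics; ls
python3 - <<'E'
from cell import bot
import cv2,numpy as np
for c in ["scene","side"]:
    r=bot.read_camera(c); cv2.imwrite(f"pics/{c}0.png",r["frame"])
    print(c, r["fx"],np.round(r["R"],3).tolist(),np.round(r["t"],3).tolist())
    for n in ["reader","turret_axis","tab_point","square_filter","console","read_button_top","head_ring","filters","vial","tip_box","bottle","beaker","jar","timer","spare_filter"]:
        print(n,[(np.round(d["centre"],3).tolist(),round(d["conf"],2)) for d in bot.look_for(c,n)[:4]])
s=bot.get_state();print(s)
E
```

```text
pics
scene 390.9054500393913 [[-0.758, 0.652, 0.006], [0.554, 0.649, -0.522], [-0.344, -0.392, -0.853]] [0.371, -0.215, 1.479]
reader [([0.637, 0.04, 0.067], 0.64)]
turret_axis [([0.635, 0.038, 0.07], 0.68), ([0.677, 0.334, 0.075], 0.24)]
tab_point [([0.603, 0.006, 0.092], 0.82)]
square_filter [([0.604, 0.031, 0.096], 0.57)]
console [([0.547, -0.314, 0.039], 0.92), ([0.224, -0.37, 0.037], 0.91), ([0.356, 0.038, 0.032], 0.63), ([0.813, -0.245, 0.038], 0.63)]
read_button_top [([0.636, 0.036, 0.071], 0.55), ([0.371, -0.39, 0.054], 0.51), ([0.538, -0.32, 0.053], 0.49), ([0.208, -0.383, 0.057], 0.36)]
head_ring [([0.64, 0.037, 0.072], 0.85)]
filters [([0.604, 0.03, 0.096], 0.9)]
vial [([0.492, 0.104, 0.098], 0.48)]
tip_box [([0.516, 0.346, 0.066], 0.85), ([0.602, 0.007, 0.093], 0.21)]
bottle [([0.517, 0.346, 0.065], 0.74), ([0.68, 0.334, 0.075], 0.57)]
beaker [([0.664, -0.347, 0.054], 0.55)]
jar [([0.366, -0.189, 0.053], 0.74), ([0.537, -0.322, 0.059], 0.42)]
timer [([0.351, 0.189, 0.019], 0.57)]
spare_filter [([0.638, 0.032, 0.071], 0.63), ([0.735, -0.078, 0.078], 0.59)]
side 419.6737064
[... 1129 characters left out ...]
 1.04267201e+02, -3.24847664e+00]), 'joint_vel': array([-0.03397292, -0.02134891,  0.0350637 , -0.02965519,  0.0036696 ,
        0.03670556]), 'effort': array([ 1.02650887e-03, -4.46191907e+01, -4.06492281e+01,  7.00166845e-02,
        1.97068986e-02, -9.05412321e-06]), 'eef_pos': array([ 0.22075547, -0.55792568,  0.22262726]), 'tcp_rot': array([[ 9.29857264e-01,  3.67920464e-01, -1.00833247e-05],
       [ 3.67920464e-01, -9.29857264e-01,  1.76686199e-05],
       [-2.87540588e-06, -2.01391560e-05, -1.00000000e+00]]), 'wrist_force': array([-0.99681327, -0.53443053,  0.0386542 ]), 'torque': array([-0.00408507, -0.03319876,  0.04485463]), 'grasp_force': 0.0, 'gripper_width': 0.9983611762730341}
```

View pics/scene0.png

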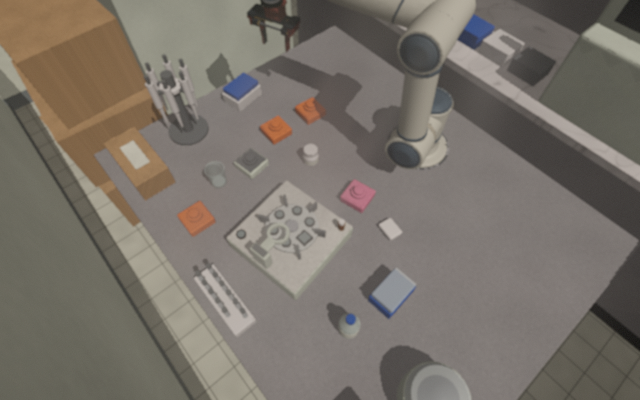

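View pics/side0.png

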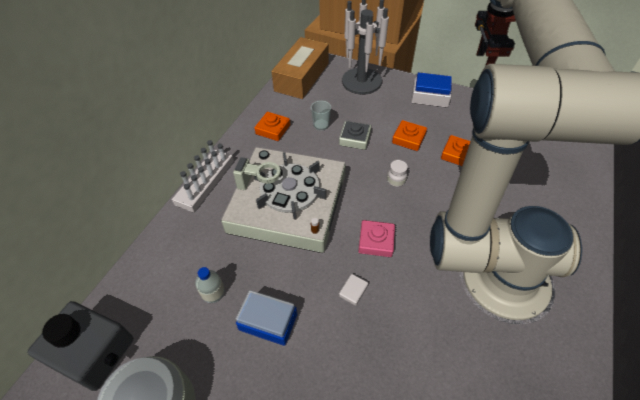

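Run:
```python
import cv2,numpy as np
a=cv2.imread("pics/scene0.png")[170:300,220:360]; b=cv2.imread("pics/side0.png")[140:255,215:355]
a=cv2.resize(a,None,fx=4.28,fy=4.28,interpolation=cv2.INTER_CUBIC);b=cv2.resize(b,None,fx=5,fy=5,interpolation=cv2.INTER_CUBIC)
cv2.imwrite("pics/a1.png",a);cv2.imwrite("pics/b1.png",b);print(a.shape,b.shape)
```

```text
(556, 599, 3) (575, 700, 3)
```

View pics/a1.png

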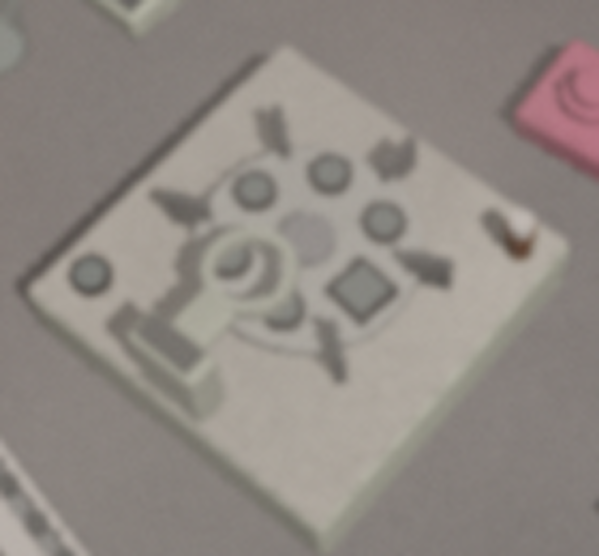

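View pics/b1.png

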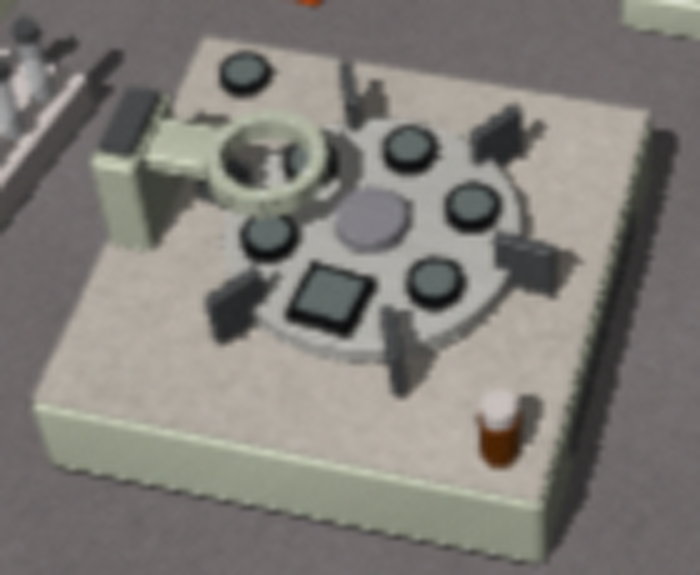

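```bash
cat > h.py <<'E'
import numpy as np,cv2
from scipy.optimize import least_squares
from cell import bot
def proj(c,X):
    p=np.atleast_2d(X)@np.array(c["R"]).T+np.array(c["t"])
    return np.c_[c["fx"]*p[:,0]/p[:,2]+c["cx"],c["fy"]*p[:,1]/p[:,2]+c["cy"]]
def ray(c,uv,z):
    R=np.array(c["R"]);o=-R.T@np.array(c["t"]);d=R.T@np.array([(uv[0]-c["cx"])/c["fx"],(uv[1]-c["cy"])/c["fy"],1]);return o+d*(z-o[2])/d[2]
E
python3 - <<'E'
from h import *
S=bot.read_camera("scene");D=bot.read_camera("side")
s=lambda P:np.array(P)/4.28+[220,170]-.38
d=lambda P:np.array(P)/5+[215,140]-.4
L=np.array([[-.14,-.14],[-.14,.14],[.14,.14],[.14,-.14]])
ps=s([(285,47),(568,245),(322,540),(22,290)]);pd=d([(648,112),(545,500),(37,405),(205,40)])
def pts(v,L,z):
    c,n=np.cos(v[2]),np.sin(v[2]);return np.c_[L@np.array([[c,n],[-n,c]])+v[:2],np.full(len(L),z)]
f=lambda v:np.r_[proj(S,pts(v,L,.07))-ps,proj(D,pts(v,L,.07))-pd].ravel()
r=least_squares(f,[.62,.03,0]);print("reader",r.x,np.degrees(r.x[2]),np.round(r.fun,1))
v=r.x;ax=pts(v,np.array([[-.01,0]]),.09)[0];print("axis",ax)
qs=[ray(S,s((362,290)),.098),ray(D,d((332,295)),.098)]
for q in qs:
    e=q-ax;print("sq",q,np.hypot(*e[:2]),"turret deg",np.degrees(np.arctan2(e[1],e[0])-v[2])-180)
print("hub",ray(S,s((306,238)),.092),ray(D,d((372,219)),.092))
# filters fit of all round: side (408,148)(473,206)(435,281)(268,236); 
for uv in [(408,148),(473,206),(435,281),(268,236)]:
    e=ray(D,d(uv),.098)-ax;print("f",np.hypot(*e[:2]),np.degrees(np.arctan2(e[1],e[0])-v[2]))
for uv in [(254,190),(329,173),(383,221)]:
    e=ray(S,s(uv),.098)-ax;print("fs",np.hypot(*e[:2]),np.degrees(np.arctan2(e[1],e[0])-v[2]))
for c,F,(x0,y0,x1,y1) in [("s",S,(225,140,280,185)),("d",D,(330,110,385,155))]:
    cv2.imwrite(f"pics/con_{c}.png",cv2.resize(F["frame"][y0:y1,x0:x1],None,fx=7,fy=7,interpolation=cv2.INTER_CUBIC))
im=np.hstack([cv2.imread("pics/con_s.png"),cv2.imread("pics/con_d.png")]);print(im.shape);cv2.imwrite("pics/con.png",im)
E
```

```text
reader [0.6152696  0.00827006 0.18248178] 10.45543558454077 [-0.4 -1.3  1.1 -0.8 -0.2 -1.3  0.2  0.6  1.1 -0.8  0.1  1.3 -2.4  0.1
 -1.  -1.3]
axis [0.60543564 0.00645535 0.09      ]
sq [0.60165552 0.06223223 0.098     ] 0.05590482283013273 turret deg -96.57830631456062
sq [0.60080039 0.06118891 0.098     ] 0.05492948106591976 turret deg -95.61474603393494
hub [0.60403399 0.00230728 0.092     ] [0.60734056 0.00174455 0.092     ]
f 0.0547661102796257 -96.43485265534963
f 0.05630128225853954 -157.7734334421217
f 0.05640970516762881 143.4476940370569
f 0.05602196752267429 24.92346730662654
fs 0.056458275203506915 -95.95242225867372
fs 0.05577927721032411 -155.14291175612644
fs 0.05512882789000283 144.35713194341557
(315, 770, 3)
```

View pics/con.png

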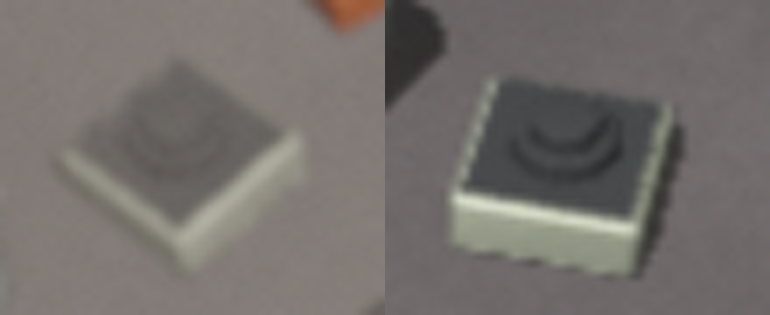

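The scene crop shows the square filter at crop (362,290) and the head at lower left. In the side crop the square is at (332,295). The white console with the grey top is at about (0.53,-0.31). The square sits about 84° counterclockwise of the ring, so the turret has to turn about 84° clockwise. I'll push the tab on the robot's side.

{"op": "arm_command", "data": {"moves": [[[0, 0, 0], [0.039, -0.023, 0], 1], [[0, 0, 0], [0.039, -0.023, 0], 1], [[0, 0, 0], [0.039, -0.023, 0], 1], [[0, 0, 0], [0.039, -0.023, 0], 1], [[0, 0, 0], [0.039, -0.023, 0], 1], [[0, 0, 0], [0.039, -0.023, 0], 1], [[0, 0, 0], [0.039, -0.023, 0], 1], [[0, 0, 0], [0.039, -0.023, 0], 1]], "force": 20}}

```text
time_s: 2.5
eef_pos: [0.444, -0.2704, 0.2229]
tcp_rot: [[0.93, 0.368, 0.001], [0.368, -0.93, -0.0], [0.0, 0.001, -1.0]]
wrist_force: [-0.2, -0.2, 0.4]
gripper_width: 0.308
grasp_force: 0.0
```

{"op": "arm_command", "data": {"moves": [[[0, 0, 0], [0.039, -0.023, 0], 1], [[0, 0, 0], [0.039, -0.023, 0], 1], [[0, 0, 0], [0.039, -0.023, 0], 1], [[0, 0, 0], [0.039, -0.023, 0], 1], [[0, 0, 0], [0.039, -0.023, 0], 1], [[0, 0, -8.3], [0, 0, 0], 1], [[0, 0, -8.3], [0, 0, 0], 1], [[0, 0, -8.3], [0, 0, 0], 1]]}}

```text
time_s: 3.3
eef_pos: [0.5824, -0.0927, 0.2224]
tcp_rot: [[0.683, 0.73, -0.0], [0.73, -0.683, 0.0], [-0.0, -0.0, -1.0]]
wrist_force: [0.2, 0.1, -0.1]
gripper_width: 0.006
grasp_force: 0.0
```

{"op": "arm_command", "data": {"moves": [[[0, 0, -8.3], [0, 0, 0], 1], [[0, 0, -8.3], [0, 0, 0], 1], [[0, 0, -8.3], [0, 0, 0], 1], [[0, 0, -8.3], [0, 0, 0], 1], [[0, 0, -8.3], [0, 0, 0], 1], [[0, 0, -8.3], [0, 0, 0], 1], [[0, 0, -8.3], [0, 0, 0], 1], [[0, 0, -8.3], [0, 0, 0], 1]]}}

```text
time_s: 4.1
eef_pos: [0.5822, -0.0933, 0.2226]
tcp_rot: [[-0.394, 0.919, -0.0], [0.919, 0.394, 0.0], [0.0, -0.0, -1.0]]
wrist_force: [0.2, 0.6, 0.1]
gripper_width: 0.001
grasp_force: 0.0
```

{"op": "arm_command", "data": {"moves": [[[0, 0, -8.3], [0, 0, 0], 1], [[0, 0, -8.3], [0, 0, 0], 1], [[0, 0, -8.3], [0, 0, 0], 1], [[0, 0, -8.3], [0, 0, 0], 1], [[0, 0, -8.3], [0, 0, 0], 1], [[0, 0, 0], [0, 0, 0], 1]]}}

```text
time_s: 4.7
eef_pos: [0.5822, -0.0934, 0.2226]
tcp_rot: [[-0.902, 0.431, -0.0], [0.431, 0.902, -0.0], [-0.0, -0.0, -1.0]]
wrist_force: [0.7, -0.6, -0.5]
gripper_width: 0.005
grasp_force: 0.0
```

```bash
cat >> h.py <<'E'
def wrist():
    st=bot.get_state();c=bot.read_camera("wrist");T=np.array(c["tool_from_camera"]);Rw=np.array(st["tcp_rot"])
    R=(Rw@T[:3,:3]).T;o=np.array(st["eef_pos"])+Rw@T[:3,3]
    return dict(c,R=R,t=-R@o)
E
python3 - <<'E'
from h import *
W=wrist();f=W["frame"].copy()
o=-W["R"].T@W["t"];print("cam",o)
ax=np.array([.6054,.0065,.09])
P=[ax]+[ax+[.056*np.cos(a),.056*np.sin(a),.008] for a in np.radians(94.5+60*np.arange(6))]+[[*(ax[:2]+r*np.array([np.cos(a),np.sin(a)])),.114] for a in np.radians(244.5+60*np.arange(6)) for r in (.072,.106)]
for u in proj(W,np.array(P)): cv2.circle(f,(int(round(u[0])),int(round(u[1]))),2,(0,0,255),-1)
cv2.imwrite("pics/w1.png",f)
for n in ["tab_point","square_filter","read_button_top","console"]: print(n,[(np.round(d["centre"],3).tolist(),round(d["conf"],2)) for d in bot.look_for("wrist",n)[:4]])
E
```

```text
cam [ 0.51854633 -0.06382675  0.3830764 ]
tab_point [([0.596, 0.002, 0.089], 0.64), ([0.596, 0.026, 0.1], 0.17)]
square_filter [([0.59, 0.014, 0.072], 0.66), ([0.595, 0.024, 0.096], 0.64)]
read_button_top [([0.534, -0.318, 0.056], 0.84)]
console [([0.531, -0.306, 0.037], 0.64), ([0.4, -0.352, 0.015], 0.6), ([0.598, 0.022, 0.101], 0.32)]
```

View pics/w1.png

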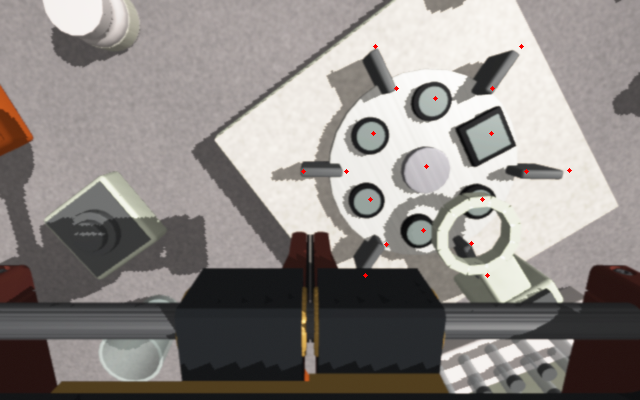

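Run:
```python
from h import *
W=wrist()
px=np.array([(486,136),(432,101),(370,135),(367,200),(419,230)])
def m(v):
    a=np.radians(v[2]+60*np.arange(5));return proj(W,np.c_[v[0]+.056*np.cos(a),v[1]+.056*np.sin(a),np.full(5,.098)])
r=least_squares(lambda v:(m(v)-px).ravel(),[.605,.006,94.5],x_scale=[.01,.01,1]);print(r.x,np.round(r.fun,1))
print("ring centre underside/top outer",ray(W,(473,235),.136),"button",ray(W,(93,228),.056),ray(W,(93,228),.05))
```

```text
[6.05778822e-01 2.91311631e-03 9.38135876e+01] [ 1.4 -0.2 -0.1 -1.2 -0.5 -0.2 -1.   0.6  0.1  1.5]
ring centre underside/top outer [0.6584447  0.00902746 0.136     ] button [ 0.52926286 -0.31179723  0.056     ] [ 0.52945758 -0.3163497   0.05      ]
```

{"op": "arm_command", "data": {"moves": [[[0, 0, 0], [-0.004, 0, 0.03], 1], [[0, 0, 0], [0, 0, 0.03], 1], [[0, 0, 0], [0, 0, 0.03], 1], [[0, 0, 0], [0, 0, 0.025], 1], [[0, 0, 0], [0, 0, 0.0135], 1], [[0, 0, 0], [0, 0, 0], 1], [[0, 0, 0], [0.004, 0, 0], 1], [[0, 0, 0], [0.004, 0, 0], 1]]}}

```text
time_s: 5.8
eef_pos: [0.5793, -0.0917, 0.0962]
tcp_rot: [[-0.902, 0.432, 0.003], [0.432, 0.902, -0.001], [-0.003, 0.001, -1.0]]
wrist_force: [0.1, -0.9, 0.5]
gripper_width: 0.005
grasp_force: 0.0
```

{"op": "arm_command", "data": {"moves": [[[0, 0, 0], [0.002, 0, 0], 1], [[0, 0, 0], [0.002, 0, 0], 1], [[0, 0, 0], [0.002, 0, 0], 1], [[0, 0, 0], [0, 0, 0], 1]]}}

```text
time_s: 6.2
eef_pos: [0.5736, -0.0892, 0.0951]
tcp_rot: [[-0.902, 0.432, 0.002], [0.432, 0.902, -0.001], [-0.002, 0.0, -1.0]]
wrist_force: [1.7, -0.4, 1.4]
gripper_width: 0.006
grasp_force: 1.1
```

{"op": "arm_command", "data": {"moves": [[[0, 0, 4], [0.0069, -0.0006, 0], 1], [[0, 0, 4], [0.0069, -0.0006, 0], 1], [[0, 0, 4], [0.0069, -0.0006, 0], 1], [[0, 0, 4], [0.0069, -0.0006, 0], 1], [[0, 0, 4], [0.0069, -0.0006, 0], 1], [[0, 0, 4], [0.0069, -0.0006, 0], 1], [[0, 0, 4], [0.0069, -0.0006, 0], 1], [[0, 0, 0], [0, 0, 0], 1]]}}

```text
time_s: 7.0
eef_pos: [0.5326, -0.0628, 0.0944]
tcp_rot: [[-0.593, 0.805, 0.0], [0.805, 0.593, 0.0], [-0.0, 0.0, -1.0]]
wrist_force: [0.6, -0.4, 0.2]
gripper_width: 0.004
grasp_force: 0.3
```

{"op": "arm_command", "data": {"moves": [[[0, 0, 4], [0.0069, -0.0006, 0], 1], [[0, 0, 4], [0.0069, -0.0006, 0], 1], [[0, 0, 4], [0.0069, -0.0006, 0], 1], [[0, 0, 4], [0.0069, -0.0006, 0], 1], [[0, 0, 4], [0.0069, -0.0006, 0], 1], [[0, 0, 4], [0.0069, -0.0006, 0], 1], [[0, 0, 4], [0.0069, -0.0006, 0], 1], [[0, 0, 0], [0, 0, 0], 1]]}}

```text
time_s: 7.8
eef_pos: [0.5091, -0.0211, 0.0941]
tcp_rot: [[-0.147, 0.989, -0.0], [0.989, 0.147, -0.0], [-0.0, -0.0, -1.0]]
wrist_force: [0.1, 0.3, 1.1]
gripper_width: 0.008
grasp_force: 0.3
```

{"op": "arm_command", "data": {"moves": [[[0, 0, 4], [0.0069, -0.0006, 0], 1], [[0, 0, 4], [0.0069, -0.0006, 0], 1], [[0, 0, 3], [0.0052, -0.0005, 0], 1], [[0, 0, 2], [0.0034, -0.0003, 0], 1], [[0, 0, 2], [0.0034, -0.0003, 0], 1], [[0, 0, 1], [0.0017, -0.0002, 0], 1], [[0, 0, 0], [0, 0, 0], 1]]}}

```text
time_s: 8.5
eef_pos: [0.5057, 0.0057, 0.094]
tcp_rot: [[0.131, 0.991, -0.001], [0.991, -0.131, -0.0], [-0.0, -0.001, -1.0]]
wrist_force: [0.5, -2.7, 1.2]
gripper_width: 0.007
grasp_force: 0.9
```

Run:
```python
from h import *
A=[]
for n,z in [("side",5),("scene",5)]:
    c=bot.read_camera(n);p=proj(c,[.6337,.0097,.1])[0].astype(int);f=c["frame"][p[1]-40:p[1]+40,p[0]-40:p[0]+40]
    A.append(cv2.resize(f,None,fx=5,fy=5,interpolation=cv2.INTER_CUBIC));print(n,p-40)
cv2.imwrite("pics/p2.png",np.hstack(A))
```

```text
side [238 140]
scene [244 191]
```

View pics/p2.png

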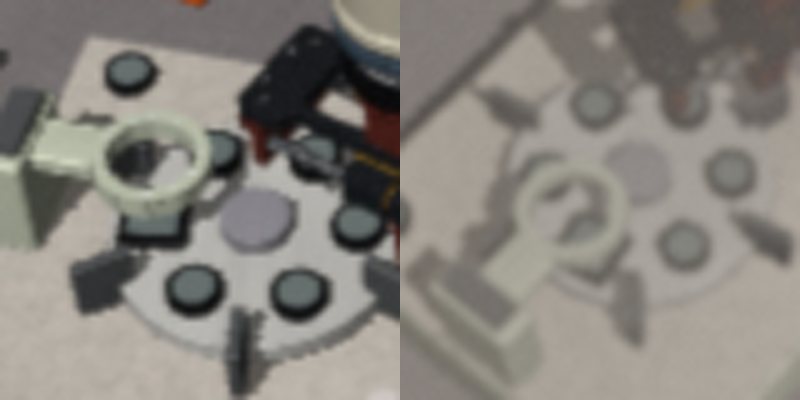

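```bash
cat >> h.py <<'E'
def phase(c,px,th0,ks):
    px=np.array(px,float)
    def m(v):
        a=np.radians(v[2]+60*np.array(ks));return proj(c,np.c_[v[0]+.056*np.cos(a),v[1]+.056*np.sin(a),np.full(len(ks),.098)])
    r=least_squares(lambda v:(m(v)-px).ravel(),[.605,.005,th0],x_scale=[.01,.01,1]);return r.x,np.round(r.fun,1)
E
python3 - <<'E'
from h import *
S=bot.read_camera("scene");D=bot.read_camera("side")
d=np.array([(195,291),(300,294),(360,225),(318,155)])/5+[238,140]-.4
s=np.array([(283,245),(331,172),(289,104),(197,104)])/5+[244,191]-.4
for c,p in ((D,d),(S,s)):
    print([(round(float(np.degrees(np.arctan2(*(ray(c,q,.098)[:2]-[.6056,.0045])[::-1]))),1)) for q in p])
print(phase(D,d,24,[1,2,3,4]),phase(S,s,24,[1,2,3,4]))
# before
d=np.array([(332,295),(435,281),(473,206),(408,148)])/5+[215,140]-.4
s=np.array([(362,290),(383,221),(329,173),(254,190)])/4.28+[220,170]-.38
print("before",phase(D,d,94,[0,1,2,3]),phase(S,s,94,[0,1,2,3]))
E
```

```text
[83.1, 139.1, -162.9, -102.1]
[80.1, 139.8, -162.9, -101.5]
(array([6.03659625e-01, 7.37053432e-03, 2.02911456e+01]), array([ 0. , -0.3,  0.1, -0. ,  0.1,  0.1, -0.2,  0.3])) (array([6.04735011e-01, 5.43437386e-03, 1.91559643e+01]), array([ 0.1,  0.1,  0.2,  0.2, -0.3, -0.1,  0. , -0.2]))
before (array([6.04916134e-01, 6.78631225e-03, 9.42037959e+01]), array([-0.3,  0.4,  0.1,  0. , -0.1, -0.3,  0.2, -0.2])) (array([6.05925478e-01, 6.01119266e-03, 9.44198834e+01]), array([-0.1, -0.1,  0.1,  0. ,  0.1, -0. , -0.1,  0.1]))
```

{"op": "arm_command", "data": {"moves": [[[0, 0, 2], [0.0034, -0.0003, 0], 1], [[0, 0, 2], [0.0034, -0.0003, 0], 1], [[0, 0, 2], [0.0034, -0.0003, 0], 1], [[0, 0, 1], [0.0017, -0.0002, 0], 1], [[0, 0, 1], [0.0017, -0.0002, 0], 1], [[0, 0, 0], [0, 0, 0], 1]]}}

```text
time_s: 9.3
eef_pos: [0.5069, 0.0197, 0.0941]
tcp_rot: [[0.269, 0.963, -0.0], [0.963, -0.269, 0.0], [-0.0, -0.0, -1.0]]
wrist_force: [0.2, -1.0, -0.2]
gripper_width: 0.004
grasp_force: 0.9
```

Run:
```python
from h import *
A=[]
for n,z in [("side",5),("scene",5)]:
    c=bot.read_camera(n);p=proj(c,[.6337,.0097,.1])[0].astype(int);f=c["frame"][p[1]-40:p[1]+40,p[0]-40:p[0]+40]
    A.append(cv2.resize(f,None,fx=5,fy=5,interpolation=cv2.INTER_CUBIC));print(n,p-40)
cv2.imwrite("pics/p3.png",np.hstack(A))
```

```text
side [238 140]
scene [244 191]
```

View pics/p3.png

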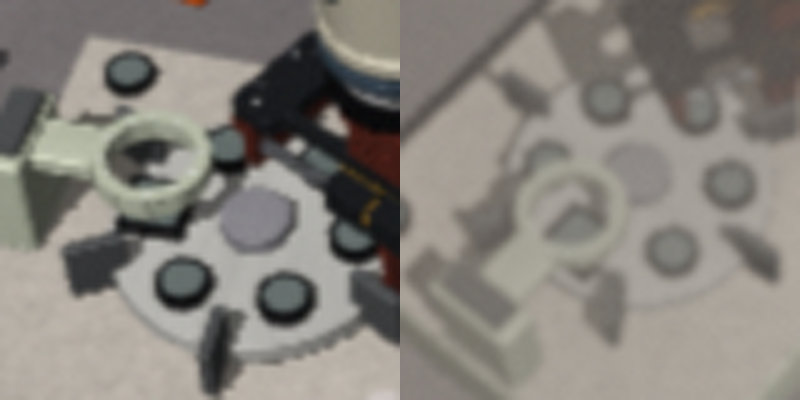

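Run:
```python
from h import *
S=bot.read_camera("scene");D=bot.read_camera("side")
d=np.array([(184,281),(286,297),(354,237)])/5+[238,140]-.4
s=np.array([(270,250),(329,184),(297,104),(206,98)])/5+[244,191]-.4
print(phase(D,d,12,[1,2,3]),phase(S,s,12,[1,2,3,4]))
```

```text
(array([6.04744701e-01, 7.19270940e-03, 1.23632112e+01]), array([-0.3,  0.2, -0.2,  0.1,  0.5, -0.3])) (array([6.04839604e-01, 4.01688074e-03, 1.15491090e+01]), array([ 0.1, -0.3,  0. , -0.3, -0.2,  0.8,  0.1, -0.2]))
```

{"op": "arm_command", "data": {"moves": [[[0, 0, 1], [0.0017, -0.0002, 0], 1], [[0, 0, 0], [0, 0, 0], 1], [[0, 0, 0], [-0.006, 0, 0], 1], [[0, 0, 0], [-0.006, 0, 0], 1], [[0, 0, 0], [0, 0, -0.04], 1], [[0, 0, 0], [0, 0, -0.04], 1], [[0, 0, 0], [0, 0, -0.04], 1], [[0, 0, 0], [0, 0, -0.04], 1]]}}

```text
time_s: 10.3
eef_pos: [0.5035, 0.0095, 0.2558]
tcp_rot: [[0.286, 0.958, 0.0], [0.958, -0.286, 0.0], [0.0, 0.0, -1.0]]
wrist_force: [0.9, -0.4, -0.1]
gripper_width: 0.008
grasp_force: 0.0
```

{"op": "arm_command", "data": {"moves": [[[0, 0, 0], [-0.006, 0.037, 0], 1], [[0, 0, 0], [-0.006, 0.037, 0], 1], [[0, 0, 0], [-0.006, 0.037, 0], 1], [[0, 0, 0], [-0.006, 0.037, 0], 1], [[0, 0, 0], [0, 0, 0], 1], [[0, 0, 0], [0, 0, 0], 1]]}}

```text
time_s: 10.9
eef_pos: [0.6388, -0.0561, 0.2525]
tcp_rot: [[0.287, 0.958, -0.003], [0.958, -0.287, 0.001], [-0.0, -0.003, -1.0]]
wrist_force: [-0.6, 0.0, 0.7]
gripper_width: 0.005
grasp_force: 0.0
```

Run:
```python
from h import *
W=wrist();f=W["frame"];cv2.imwrite("pics/w4.png",f[:300]);print(-W["R"].T@W["t"],proj(W,[[.6607,.0147,.136],[.6607,.0147,.098],[.6056,.0045,.09]]))
```

```text
[0.66009334 0.01077422 0.41295554] [[309.72384195 103.58925017]
 [309.80771385 104.22206002]
 [256.13506458 132.89269494]]
```

View pics/w4.png

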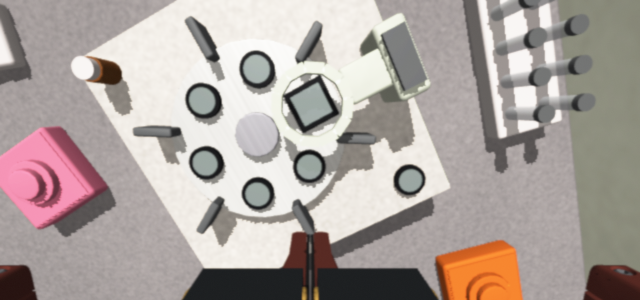

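Run:
```python
from h import *
W=wrist();g=cv2.cvtColor(W["frame"],cv2.COLOR_BGR2GRAY)[:230]
m=(g<60).astype(np.uint8)
cs,_=cv2.findContours(m,cv2.RETR_EXTERNAL,cv2.CHAIN_APPROX_NONE)
for c in cs:
    if cv2.contourArea(c)>300:
        (x,y),(w,h),a=cv2.minAreaRect(c);M=cv2.moments(c);print("dark",round(M["m10"]/M["m00"],1),round(M["m01"]/M["m00"],1),round(w,1),round(h,1),round(a,1))
crop=W["frame"][55:155,250:430];cv2.imwrite("pics/w5.png",cv2.resize(crop,None,fx=4.4,fy=4.4,interpolation=cv2.INTER_CUBIC))
```

```text
dark 258.2 193.2 30.0 30.0 90.0
dark 408.7 179.7 28.6 28.6 26.6
dark 309.2 166.2 31.1 30.4 45.0
dark 206.8 162.6 31.8 31.1 45.0
dark 204.0 101.0 33.0 34.0 90.0
dark 311.3 104.8 42.0 41.1 61.6
dark 111.1 73.8 21.4 20.8 9.0
dark 257.4 69.9 35.0 33.0 90.0
```

View pics/w5.png

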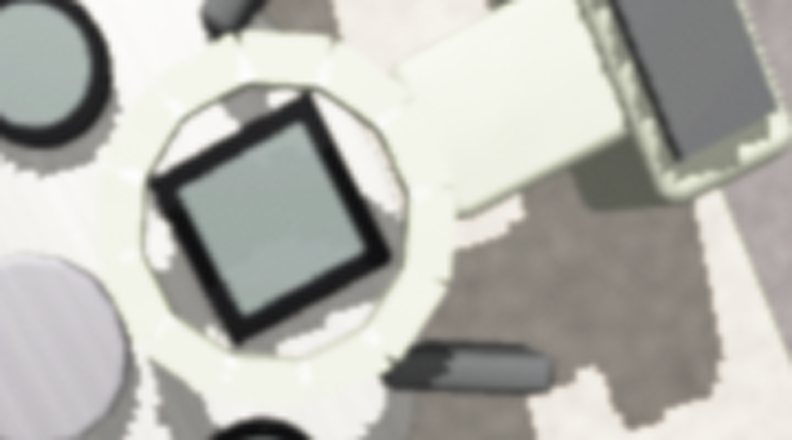

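Run:
```python
from h import *
W=wrist();px=[(311.3,104.8),(257.4,69.9),(204,101),(206.8,162.6),(258.2,193.2),(309.2,166.2)]
r=phase(W,px,10.5,[0,1,2,3,4,5]);print("phase",r)
g=cv2.cvtColor(W["frame"],cv2.COLOR_BGR2GRAY)
for (x1,y1,x2,y2) in cv2.createLineSegmentDetector().detect(g)[0][:,0]:
    if np.hypot(x2-x1,y2-y1)<24 or y1>290: continue
    for z in (.07,):
        a=ray(W,(x1,y1),z);b=ray(W,(x2,y2),z);an=np.degrees(np.arctan2(*(b-a)[[1,0]]))
        e=(an+45)%90-45
        if 5<e<16: print(np.round([x1,y1,x2,y2]),"yaw",round(e,2),"len",round(float(np.hypot(*(b-a)[:2])),3))
```

```text
phase (array([6.07544653e-01, 3.47151622e-03, 1.14858738e+01]), array([ 0.7, -0.3,  0.1, -0.7, -0.8, -0.3, -0.8,  0.5, -0. ,  0.7,  0.7,
        0.4]))
[321.  78. 338. 111.] yaw 12.92 len 0.035
[284.  95. 319.  76.] yaw 11.27 len 0.038
[331. 243. 449. 188.] yaw 10.2 len 0.135
[401.  91. 382.  45.] yaw 9.92 len 0.046
[380.  36. 404.  23.] yaw 10.26 len 0.025
[290.  98. 304. 125.] yaw 11.27 len 0.029
[306. 126. 331. 112.] yaw 11.33 len 0.028
[316.  83. 290.  98.] yaw 11.68 len 0.029
[332. 111. 318.  83.] yaw 11.69 len 0.03
[204.  55. 185.  23.] yaw 11.42 len 0.031
[518.  11. 496.  22.] yaw 8.21 len 0.021
[353. 103. 392.  85.] yaw 7.54 len 0.04
[ 50. 163.  62. 184.] yaw 5.13 len 0.023
[117. 112. 104.  89.] yaw 5.93 len 0.024
[ 95. 166. 117. 201.] yaw 9.27 len 0.041
[390.  81. 378.  52.] yaw 10.11 len 0.029
[372. 241. 344. 253.] yaw 9.18 len 0.033
[179.   0.  84.  56.] yaw 10.07 len 0.105
[116. 205.  66. 237.] yaw 14.76 len 0.068
[401. 227. 372. 241.] yaw 9.93 len 0.034
[ 86.  82. 204. 266.] yaw 10.17 len 0.215
[ 62. 126.  94. 167.] yaw 14.63 len 0.047
[449. 186. 414. 100.] yaw 10.16 len 0.096
[213.  53. 193.  20.] yaw 12.61 len 0.033
[ 36. 228.  94. 192.] yaw 13.62 len 0.078
[404.  26. 425.  78.] yaw 10.18 len 0.051
[312. 230. 297. 203.] yaw 10.69 len 0.034
[ 93. 189.  43. 126.] yaw 15.26 len 0.075
[383.  38. 404.  89.] yaw 10.14 len 0.051
[ 39. 128.   1. 156.] yaw 14.91 len 0.052
[ 86. 191.  40. 134.] yaw 15.01 len 0.069
[106. 190.  57. 223.] yaw 14.99 len 0.068
[190.  22. 204.  48.] yaw 11.01 len 0.025
[ 18. 205.  35. 225.] yaw 14.55 len 0.026
```

{"op": "arm_command", "data": {"moves": [[[0, 0, 0], [0.006, -0.037, 0], 1], [[0, 0, 0], [0.006, -0.037, 0], 1], [[0, 0, 0], [0.006, -0.037, 0], 1], [[0, 0, 0], [0.006, -0.037, 0], 1], [[0, 0, 0], [0, 0, 0.04], 1], [[0, 0, 0], [0, 0, 0.04], 1], [[0, 0, 0], [0, 0, 0.04], 1], [[0, 0, 0], [0, 0, 0.03], 1]]}}

```text
time_s: 11.85
eef_pos: [0.5024, 0.0104, 0.1029]
tcp_rot: [[0.285, 0.959, 0.001], [0.959, -0.285, 0.0], [0.0, 0.001, -1.0]]
wrist_force: [0.1, 0.1, 0.3]
gripper_width: 0.005
grasp_force: 0.0
```

{"op": "arm_command", "data": {"moves": [[[0, 0, 0], [0, 0, 0.01], 1], [[0, 0, 0], [0, 0, 0], 1], [[0, 0, 0], [0.005, 0, 0], 1], [[0, 0, 0], [0.005, 0, 0], 1], [[0, 0, 0], [0.002, 0, 0], 1], [[0, 0, 0], [0, 0, 0], 1]]}}

```text
time_s: 12.45
eef_pos: [0.508, 0.0215, 0.0954]
tcp_rot: [[0.285, 0.958, 0.002], [0.958, -0.285, -0.0], [0.0, 0.002, -1.0]]
wrist_force: [-0.9, -1.3, 1.5]
gripper_width: 0.006
grasp_force: 0.3
```

{"op": "arm_command", "data": {"moves": [[[0, 0, 0.6], [0.0011, -0.0001, 0], 1], [[0, 0, 0.7], [0.0011, -0.0001, 0], 1], [[0, 0, 0], [0, 0, 0], 1], [[0, 0, 0], [-0.006, 0, 0], 1], [[0, 0, 0], [-0.006, 0, 0], 1], [[0, 0, 0], [0, 0, -0.04], 1], [[0, 0, 0], [0, 0, -0.04], 1], [[0, 0, 0], [0, 0, -0.04], 1]]}}

```text
time_s: 13.25
eef_pos: [0.5035, 0.0117, 0.215]
tcp_rot: [[0.308, 0.951, -0.001], [0.951, -0.308, 0.0], [0.0, -0.001, -1.0]]
wrist_force: [0.8, -1.0, -0.6]
gripper_width: -0.001
grasp_force: 0.0
```

{"op": "arm_command", "data": {"moves": [[[0, 0, 0], [0, 0, -0.04], 1], [[0, 0, 0], [-0.006, 0.037, 0], 1], [[0, 0, 0], [-0.006, 0.037, 0], 1], [[0, 0, 0], [-0.006, 0.037, 0], 1], [[0, 0, 0], [-0.006, 0.037, 0], 1], [[0, 0, 0], [0, 0, 0], 1], [[0, 0, 0], [0, 0, 0], 1]]}}

```text
time_s: 13.95
eef_pos: [0.6374, -0.0569, 0.2523]
tcp_rot: [[0.308, 0.951, -0.003], [0.951, -0.308, 0.001], [-0.0, -0.003, -1.0]]
wrist_force: [-0.3, -0.1, 0.2]
gripper_width: 0.006
grasp_force: 0.0
```

```bash
cat > chk.py <<'E'
from h import *
W=wrist();g=cv2.cvtColor(W["frame"],cv2.COLOR_BGR2GRAY)
print(proj(W,[.6607,.0147,.098]))
ax=proj(W,[.607,.0035,.09])[0]
for (x1,y1,x2,y2) in cv2.createLineSegmentDetector().detect(g)[0][:,0]:
    if np.hypot(x2-x1,y2-y1)<24 or y1>290: continue
    a=ray(W,(x1,y1),.07);b=ray(W,(x2,y2),.07);e=(np.degrees(np.arctan2(*(b-a)[[1,0]]))+45)%90-45
    if 5<e<16: print(np.round([x1,y1,x2,y2]),"yaw",round(e,2))
cs,_=cv2.findContours((g[:230]<60).astype(np.uint8),cv2.RETR_EXTERNAL,cv2.CHAIN_APPROX_NONE)
P=[]
for c in cs:
    M=cv2.moments(c)
    if M["m00"]>300:
        p=np.array([M["m10"],M["m01"]])/M["m00"];q=ray(W,p,.098);e=q[:2]-[.6075,.0035]
        if np.hypot(*e)<.065: P.append((p,np.degrees(np.arctan2(e[1],e[0]))))
k=[round((a-10.5)/60)for _,a in P];print(k,phase(W,[p for p,_ in P],10.5,k))
E
python3 chk.py
```

```text
[[309.16777167 102.75745776]]
[320.  74. 339. 110.] yaw 11.62
[283.  95. 318.  75.] yaw 9.98
[302. 132. 282.  95.] yaw 10.07
[507.  36. 530.  24.] yaw 9.9
[331. 243. 451. 183.] yaw 10.19
[289.  97. 304. 125.] yaw 9.92
[377.  31. 403.  16.] yaw 10.3
[332. 110. 318.  83.] yaw 10.37
[316.  82. 290.  97.] yaw 10.65
[305. 126. 331. 111.] yaw 10.08
[401.  86. 380.  38.] yaw 9.91
[202.  54. 184.  21.] yaw 10.21
[519.   3. 496.  14.] yaw 7.8
[352.  99. 393.  79.] yaw 7.51
[116. 115. 103.  93.] yaw 7.08
[390.  77. 377.  47.] yaw 9.95
[ 84. 157. 120. 204.] yaw 11.74
[436. 209. 384. 234.] yaw 9.5
[397.   7. 375.  20.] yaw 11.86
[107. 215.  69. 241.] yaw 14.89
[175.   1.  83.  59.] yaw 10.11
[ 84.  84. 205. 266.] yaw 10.17
[452. 182. 414.  94.] yaw 10.21
[ 62. 130.  83. 157.] yaw 14.4
[212.  52. 192.  19.] yaw 11.32
[402.  19. 425.  72.] yaw 10.22
[ 39. 233.  95. 196.] yaw 13.7
[312. 230. 297. 203.] yaw 9.69
[381.  32. 404.  83.] yaw 10.24
[ 95. 193.  44. 132.] yaw 15.13
[ 39. 133.   0. 163.] yaw 15.0
[ 88. 196.  41. 139.] yaw 15.03
[  4. 193.  37. 230.] yaw 15.03
[108. 193.  59. 228.] yaw 15.01
[188.  21. 200.  43.] yaw 8.74
[-2, -1, -3, 2, 0, 1] (array([6.07751164e-01, 3.21389925e-03, 1.03167690e+01]), array([ 0.1,  1. ,  0.8,  0.6, -0.8,  0.6, -0.9, -0.5,  0.8, -0.4,  0.1,
       -0.9]))
```

{"op": "arm_command", "data": {"moves": [[[0, 0, 0], [-0.0435, -0.0026, 0], 1], [[0, 0, 0], [-0.0435, -0.0026, 0], 1], [[0, 0, 0], [-0.0435, -0.0026, 0], 1], [[0, 0, 0], [-0.0435, -0.0026, 0], 1], [[0, 0, 0], [-0.0435, -0.0026, 0], 1], [[0, 0, 0], [-0.0435, -0.0026, 0], 1], [[0, 0, 0], [-0.0435, -0.0026, 0], 1], [[0, 0, 0], [-0.0435, -0.0026, 0], 1]]}}

```text
time_s: 14.8
eef_pos: [0.5093, -0.3813, 0.2563]
tcp_rot: [[0.307, 0.952, 0.003], [0.952, -0.307, -0.002], [-0.001, 0.003, -1.0]]
wrist_force: [1.0, 1.3, -0.6]
gripper_width: 0.006
grasp_force: 0.0
```

{"op": "arm_command", "data": {"moves": [[[0, 0, 0], [0, 0, 0], 1], [[0, 0, 0], [0, 0, 0], 1]]}}

```text
time_s: 15.0
eef_pos: [0.5098, -0.3808, 0.2555]
tcp_rot: [[0.309, 0.951, 0.002], [0.951, -0.309, -0.001], [-0.0, 0.002, -1.0]]
wrist_force: [-0.9, -0.7, 0.1]
gripper_width: 0.007
grasp_force: 0.0
```

Run:
```python
from h import *
W=wrist();f=W["frame"]
for n in ["read_button_top","console"]: print(n,[(np.round(d["centre"],3).tolist(),round(d["conf"],2)) for d in bot.look_for("wrist",n)[:3]])
print(-W["R"].T@W["t"],proj(W,[[.5293,-.3118,.056]]))
g=cv2.medianBlur(cv2.cvtColor(f,cv2.COLOR_BGR2GRAY),3)
R=W["fx"]*.017/(.41-.056);print(R)
c=cv2.HoughCircles(g[:240],cv2.HOUGH_GRADIENT,1,10,param1=60,param2=12,minRadius=int(R*.85),maxRadius=int(R*1.7))
if c is not None:
    for x in c[0][:6]: print(x,ray(W,x[:2],.056))
# white body contour of console
u,v=proj(W,[[.532,-.314,.034]])[0].astype(int);cr=f[max(v-75,0):v+75,u-90:u+90]
cv2.imwrite("pics/b6.png",cv2.resize(cr,None,fx=4,fy=4,interpolation=cv2.INTER_CUBIC));print(u-90,max(v-75,0),cr.shape)
```

```text
read_button_top [([0.216, -0.383, 0.054], 0.92), ([0.534, -0.321, 0.054], 0.89), ([0.374, -0.395, 0.057], 0.88)]
console [([0.379, -0.393, 0.033], 0.88), ([0.77, -0.291, 0.034], 0.82), ([0.533, -0.321, 0.04], 0.74)]
[ 0.53196403 -0.31425899  0.41591041] [[305.54384687 107.27689915]]
16.416552249623976
[425.5  95.5  21.3] [ 0.64788033 -0.33819321  0.056     ]
[316.5 123.5  23. ] [ 0.53500383 -0.33056028  0.056     ]
[103.5  57.5  26.4] [ 0.35587974 -0.20620508  0.056     ]
[431.5 146.5  25.2] [ 0.64238436 -0.39008582  0.056     ]
[197.5 220.5  21.8] [ 0.37796524 -0.389784    0.056     ]
[287.5 107.5  20.7] [ 0.51179864 -0.30635772  0.056     ]
218 33 (150, 180, 3)
```

Run:
```python
from h import *
W=wrist();f=W["frame"];g=cv2.cvtColor(f,cv2.COLOR_BGR2GRAY)
u,v=proj(W,[[.533,-.319,.034]])[0];print(u,v)
for y in range(40,190,10): print(y,g[y,int(u)-70:int(u)+71:7])
for (x1,y1,x2,y2) in cv2.createLineSegmentDetector().detect(g)[0][:,0]:
    if abs((x1+x2)/2-u)<75 and abs((y1+y2)/2-v)<75 and np.hypot(x2-x1,y2-y1)>25:
        a=ray(W,(x1,y1),.034);b=ray(W,(x2,y2),.034);print(np.round([x1,y1,x2,y2]),np.round(a[:2],3),np.round(b[:2],3),np.round(np.linalg.norm(a-b),3))
```

```text
310.5480275967383 114.4975631094107
40 [188 185 194 192 199 187 188 194 189 196 194 195 188 200 186 197 185 192
 188 197 191]
50 [199 187 191 186 191 197 198 189 190 191 189 195 193 191 189 189 195 187
 193 188 189]
60 [194 193 195 195 191 198 185 188 194 191 189 190 188 188 193 189 190 180
 193 193 187]
70 [187 191 189 190 196 197 186 196 194 196 197 227 254 157 196 192 192 190
 195 193 194]
80 [189 197 194 188 195 191 185 194 195 254 198 152 151 152 240 185 192 195
 194 195 189]
90 [198 191 198 190 192 184 249 242 150 150 150 150 150 150 148 244 195 193
 191 192 197]
100 [193 188 195 195 253 153 149 150 150 155 156 154 153 148 148 155 197 191
 196 197 190]
110 [188 193 185 192 227 147 147 148 150 142 159 156 151 148 146 147 244 190
 192 196 196]
120 [194 190 192 190 191 162 147 147 147 147 148 147 145 118 127 146 145 239
 193 197 198]
130 [194 189 194 196 193 188 146 147 143 105 141 140 138 135 106 144 144 150
 187 192 193]
140 [195 191 193 190 197 194 234 144 145  97 111  87 131  85 144 144 145 220
 187 198 197]
150 [195 187 197 199 196 198 197 214 144 144 143 130 144 144 183 125  99  98
 159 191 190]
160 [200 196 197 195 198 192 200 152 150 142 143 212 148  97 101 100 112 182
 187 187 188]
170 [197 195 199 196 199 203 194 192 182 166 105  98 102 101 170 191 192 196
 190 200 188]
180 [195 199 193 199 194 193 192 197 194 103 104 186 202 192 191 189 198 194
 189 193 185]
[297. 173. 363. 140.] [ 0.499 -0.376] [ 0.58  -0.363] 0.082
[265. 104. 331.  68.] [ 0.49  -0.293] [ 0.568 -0.281] 0.08
[332.  69. 363. 137.] [ 0.568 -0.282] [ 0.581 -0.359] 0.079
[260. 101. 296. 169.] [ 0.486 -0.29 ] [ 0.499 -0.371] 0.082
[299. 168. 266. 105.] [ 0.503 -0.371] [ 0.491 -0.295] 0.077
[361. 137. 301. 167.] [ 0.579 -0.358] [ 0.506 -0.37 ] 0.074
[330.  63. 261. 100.] [ 0.568 -0.275] [ 0.487 -0.288] 0.082
[367. 135. 334.  64.] [ 0.585 -0.359] [ 0.572 -0.278] 0.082
```

{"op": "arm_command", "data": {"moves": [[[0, 0, 0], [0.0314, 0.003, 0], 1], [[0, 0, 0], [0.0314, 0.003, 0], 1], [[0, 0, 0], [0, 0, 0.04], 1], [[0, 0, 0], [0, 0, 0.04], 1], [[0, 0, 0], [0, 0, 0.04], 1], [[0, 0, 0], [0, 0, 0.04], 1], [[0, 0, 0], [0, 0, 0.025], 1], [[0, 0, 0], [0, 0, 0], 1]]}}

```text
time_s: 16.0
eef_pos: [0.5339, -0.3202, 0.064]
tcp_rot: [[0.306, 0.952, -0.007], [0.952, -0.306, 0.005], [0.003, -0.008, -1.0]]
wrist_force: [-0.3, -0.1, -0.5]
gripper_width: 0.005
grasp_force: 0.0
```

{"op": "arm_command", "data": {"moves": [[[0, 0, 0], [0, 0, 0], 1], [[0, 0, 0], [0, 0, 0.005], 1], [[0, 0, 0], [0, 0, 0.003], 1], [[0, 0, 0], [0, 0, 0.003], 1], [[0, 0, 0], [0, 0, 0], 1]]}}

```text
time_s: 16.5
eef_pos: [0.5357, -0.3232, 0.0582]
tcp_rot: [[0.308, 0.952, 0.0], [0.952, -0.308, -0.0], [-0.0, 0.0, -1.0]]
wrist_force: [-0.3, -0.3, -1.1]
gripper_width: 0.002
grasp_force: 0.0
```

{"op": "arm_command", "data": {"moves": [[[0, 0, 0], [0, 0, 0.002], 1], [[0, 0, 0], [0, 0, 0.002], 1], [[0, 0, 0], [0, 0, 0.002], 1], [[0, 0, 0], [0, 0, 0], 1]]}}

```text
time_s: 16.9
eef_pos: [0.5359, -0.3233, 0.0525]
tcp_rot: [[0.308, 0.952, 0.001], [0.952, -0.308, -0.001], [-0.0, 0.001, -1.0]]
wrist_force: [0.7, -0.5, 2.8]
gripper_width: 0.006
grasp_force: 1.8
```

{"op": "arm_command", "data": {"moves": [[[0, 0, 0], [0, 0, 0.001], 1], [[0, 0, 0], [0, 0, 0.001], 1], [[0, 0, 0], [0, 0, 0.001], 1], [[0, 0, 0], [0, 0, 0], 1], [[0, 0, 0], [0, 0, 0], 1]]}}

```text
time_s: 17.4
eef_pos: [0.5359, -0.3233, 0.0503]
tcp_rot: [[0.308, 0.952, 0.001], [0.952, -0.308, -0.001], [-0.0, 0.001, -1.0]]
wrist_force: [-1.7, 0.0, 7.7]
gripper_width: 0.001
grasp_force: 3.8
```

{"op": "arm_command", "data": {"moves": [[[0, 0, 0], [0, 0, 0.001], 1], [[0, 0, 0], [0, 0, 0.001], 1], [[0, 0, 0], [0, 0, 0], 1], [[0, 0, 0], [0, 0, 0], 1]]}}

```text
time_s: 17.8
eef_pos: [0.536, -0.3234, 0.0502]
tcp_rot: [[0.308, 0.952, 0.002], [0.952, -0.308, -0.001], [-0.001, 0.002, -1.0]]
wrist_force: [-5.0, 1.8, 15.8]
gripper_width: 0.006
grasp_force: 7.5
```

At the hard stop: force is rising and z stays at 0.050, so the button is fully down. Next is to lift off and check.

{"op": "arm_command", "data": {"moves": [[[0, 0, 0], [0, 0, -0.004], 1], [[0, 0, 0], [0, 0, -0.01], 1], [[0, 0, 0], [0, 0, -0.03], 1], [[0, 0, 0], [0, 0, -0.04], 1], [[0, 0, 0], [0, 0, -0.04], 1], [[0, 0, 0], [0, 0, -0.04], 1], [[0, 0, 0], [0, 0, -0.04], 1], [[0, 0, 0], [0, 0, 0], 1]]}}

```text
time_s: 18.6
eef_pos: [0.5369, -0.3238, 0.2585]
tcp_rot: [[0.307, 0.952, 0.009], [0.952, -0.307, -0.006], [-0.003, 0.01, -1.0]]
wrist_force: [0.1, -0.8, 0.6]
gripper_width: 0.006
grasp_force: 0.0
```

{"op": "arm_command", "data": {"moves": [[[0, 0, 0], [0.043, 0, 0], 1], [[0, 0, 0], [0.043, 0, 0], 1], [[0, 0, 0], [0.043, 0, 0], 1], [[0, 0, 0], [0.043, 0.01, 0], 1], [[0, 0, 0], [0.043, 0.01, 0], 1], [[0, 0, 0], [0.043, 0.02, 0], 1], [[0, 0, 0], [0, 0.02, 0], 1], [[0, 0, 0], [0, 0, 0], 1]]}}

```text
time_s: 19.4
eef_pos: [0.6732, -0.0949, 0.2474]
tcp_rot: [[0.306, 0.952, -0.005], [0.952, -0.306, 0.001], [-0.001, -0.005, -1.0]]
wrist_force: [1.1, -0.4, -1.1]
gripper_width: 0.008
grasp_force: 0.0
```

```bash
python3 chk.py | grep -v '^\[ '
python3 - <<'E'
from h import *
s=bot.get_state();print(s["time_s"],s["eef_pos"],s["wrist_force"],s["joint_vel"].round(2))
E
```

```text
[[256.09587872  71.69252077]]
[267.  43. 283.  72.] yaw 11.59
[248.  99. 229.  64.] yaw 9.7
[229.  63. 265.  42.] yaw 9.94
[491.   6. 469.  17.] yaw 9.18
[181. 276. 411. 160.] yaw 10.16
[236.  66. 252.  96.] yaw 10.02
[280.  79. 265.  50.] yaw 9.6
[254.  96. 278.  81.] yaw 11.44
[263.  49. 236.  65.] yaw 10.66
[143.  22. 130.  -0.] yaw 10.71
[62. 87. 47. 62.] yaw 6.88
[294.  64. 333.  43.] yaw 8.85
[400. 192. 350. 216.] yaw 9.41
[351.   0. 367.  35.] yaw 10.09
[347.  60. 373.  44.] yaw 13.83
[284. 250. 255. 263.] yaw 8.62
[67.  0. 30. 24.] yaw 9.99
[411. 158. 365.  57.] yaw 10.17
[373.  41. 355.   0.] yaw 9.45
[264. 208. 246. 178.] yaw 10.15
[324.   0. 345.  47.] yaw 10.16
[-2, -1, -3, 2, 0] (array([6.07993637e-01, 2.86662985e-03, 1.04708114e+01]), array([-0.1,  1. ,  0.6,  0.4, -1.2,  0.7, -1.7, -0.4,  2.4, -1.2]))
19.45 [ 0.67217521 -0.09572701  0.2483039 ] [ 0.09402603  0.25278633 -0.62920659] [-1.31 -2.73  1.15  0.03  0.51  0.07]
```

The square filter is still aligned with the ring: it reads about 10.2° against 10.17° for the reader. The hand is clear.

{"op": "arm_command", "data": {"moves": [[[0, 0, 0], [-0.03, 0, -0.02], 1], [[0, 0, 0], [0, 0, 0], 1], [[0, 0, 0], [0, 0, 0], 1], [[0, 0, 0], [0, 0, 0], 1]]}}

```text
time_s: 19.85
eef_pos: [0.6623, -0.1247, 0.2707]
tcp_rot: [[0.308, 0.951, -0.001], [0.951, -0.308, 0.001], [0.0, -0.001, -1.0]]
wrist_force: [0.0, 0.2, 0.3]
gripper_width: 0.005
grasp_force: 0.0
```

```bash
python3 -c "
from cell import bot
print(bot.job_done())"
```

```text
the job is handed in; nothing more can be done
None
```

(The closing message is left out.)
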